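Close a sample cup in the hand press

ROBOT

A 7-joint arm with a two-finger parallel gripper is mounted at the origin on the work surface. World frame = base frame: x ahead of the robot, y to its left, z up, the work surface at z = 0. Lengths are in m, angles in rad, forces in N, time in s.
With the tool pointing down it reaches from about 0.35 to 0.9 m from the base axis. Payload 8.1 kg.
Tool frame: the origin (TCP) lies midway between the tips of the shut fingers; the grasp point (between the pads) lies arm.tcp_to_grasp behind it (arm.tcp_to_grasp is the distance from the TCP to the grasp point, in m); z points along the fingers, y is the line along which they close (so a half turn about z gives the same grasp; the last joint's range is limited). The gripper opens to 92 mm and grips with 3 to 60 N. Pads are 19 mm wide; open, the fingers measure 130 mm over their backs; the gripper's body (75 mm by 190 mm) begins 47 mm behind the grasp point.
Start: joints at [1.021, 0.434, 0.025, 1.573, -0.012, 1.134, -0.075], TCP at [0.27, -0.564, 0.227] pointing down, gripper open.
Joint ranges: [-2.62, 2.62], [-0.44, 2.09], [-1.27, 1.32], [0.08, 2.57], [-1.32, 4.46], [0.12, 2], [-2.74, 2.74]. Speed limits (rad/s): [2.22, 2.22, 3.01, 3.01, 3.14, 3.14, 3.14].

INTERFACE

Orientations are given as a rotation vector (axis times angle).
In Python, from cell import observe, get_image, arm gives the robot as it stands. The module is installed in compiled form; this text tells all that it offers.
- The arm moves only by the tool drive_tool, never from a script. Its argument "steps" is a list of rows, each a list of 5 numbers: the closure, from 0 (fully open) to 1 (shut), then the shift along the world's x, y, z in mm, then the turn about the world's z in rad. In form: [[hand, x, y, z, roll], ...]. A call has 1 to 20 rows; each row shifts and turns the commanded pose from where the row before left it; what a row does not reach is not made up. A row lasts 1/12 s, in which the tool goes at most 41.7 mm and 7.16 degrees, less where a joint would pass 70% of its speed; a pose out of reach is approached as far as the arm can. A call with a gripper value outside its range is refused whole. The fingers move at their own pace and stop on an object; "grip_force" is the grip in N (left out, the last holds). Time passes only in rows, so rows that do not move let the fingers close. It gives the time, the measured TCP pose, the force, the opening and the grip force at its end, in the units of the state.
- observe(): the state, without advancing time (a new reading comes with each control period).
- get_image(name): name is "side" or "top" or "wrist"; returns a dict with "image" (400x640x3 uint8, red, green, blue), "vfov" (degrees; the focal length in pixels is half the picture's height over the tangent of half this angle, whatever the lens; pixels are square), "cx", "cy" (the principal point, pixels), "k1" (the pictures are not rectified: a ray, as slopes to the right and down, at radius r is drawn at 1 + k1 r^2 times it, then the intrinsics apply), "xyz" and "attitude" of the camera in the world. Camera axes: x right, y down, z forward; pixel columns grow to the right and rows downward; lengths in m; the calibration is good to about 2 mm. A picture is of the moment at which its call begins. There is no depth.
- arm.sign_off(): hands the job in; it is judged then, once.
The state is a dict: "clock": time; "joints": joint angles; "dq": joint speeds; "joint_efforts": joint torques, N m; "position": TCP position; "ee_rot": TCP orientation; "force": force on the tool from outside, world axes, zero at the start; "ft_torque": the same for the moment, N m; "width": opening from 0.0 (shut) to 1.0 (fully open); "gripper_force": force on a finger pad.
Only numpy, scipy, OpenCV 4.12 (cv2) and the standard library are available. Lean on these libraries where they do the work, as an engineer would, in place of code of your own. Each camera call takes 0.05 s, during which the arm holds its last target. There are 200 camera calls.

TASK

Stand the sample cup with its half-fitted cap in the nest of the hand press, push the shuttle all the way in under the plunger, then press the plunger gently: past the point where its foot lands on the cap and the cap starts to slide, until the cap is fully home, but no harder, as the cup's thin window bursts. Then ease the plunger back up to the top without letting it spring back and let go, leaving the closed cup in the press and the other things on the bench undisturbed.

Things in the scene. Friction and masses are not known exactly. Their poses are not given: they have to be found in the camera images.
- cup_center (a point): middle of the loose white sample cup, on its axis 20 mm above its underside. It stands upright, round: collar 44 mm in diameter and 6 mm high at the foot, then a plain body 40 mm in diameter up to 38 mm above the underside (grip it there, above the collar); on top a separate cap, 36 mm in diameter, disc 3.5 mm thick, standing 3 to 4 mm proud of the body. About 57 g. z up its axis
- cap (a joint): how far the cap is pushed into the cup (m): 0 to 0.001 at the start, 0.004 fully home with its disc on the cup's rim. The fit holds it where it is; it slides under about 8 N on the cap and stops dead at home. More than 20 N on the cap bursts the window in the cup's underside
- nest (a point): middle of the nest floor on the shuttle, where the middle of the cup's underside belongs, 30 mm above the bench. The nest is a round recess 47 mm in diameter, 4 mm deep, with a small lead-in, in a black plate 64 x 64 mm on the shuttle. z up, +x the way the shuttle is pushed in. Shuttle out: clear of the crossbeam; in: under the plunger
- shuttle (a joint): travel of the shuttle (m): 0 fully out, 0.100 fully in against its stop with the nest exactly under the plunger. It slides along the press's x axis with about 3 N of friction and stays where it is left
- handle (a point): grip point on the shuttle's handle, an upright steel post 14 mm in diameter at the shuttle's outer end, 105 mm from the nest's middle on the press's -x side; the point lies on the post's axis, 60 mm above the bench, 30 mm above the shuttle's top and 15 mm below the post's top
- press: two-pillar hand press fixed to the bench; origin on the bench under the plunger's axis, z up, +x the way the shuttle is pushed in. Grey base 245 x 150 mm, guides beside the shuttle up to 32 mm above the bench, two pillars 18 mm thick at 58 mm either side (y), a crossbeam 42 mm (x) by 152 mm (y) from 112 to 140 mm above the bench
- knob_top (a point): middle of the flat top of the plunger's black palm knob, 46 mm in diameter, 198 mm above the bench with the plunger up; the knob's rim is 16 mm high. It is pressed straight down, by up to 26 mm
- ram: the plunger (stem, knob, and below the crossbeam a steel foot with a rubber pad 30 mm in diameter); origin at the middle of the knob's top. A return spring gives 3 to 6 N. The foot's setting varies: it meets a half-fitted cap 7 to 18 mm down. Then the cap gives way at about 8 N more, for 3 to 4 mm; once it is home, force climbs about 10 N per mm. Let go while down, it flies up
- jar: bystander: lidded jar, 64 mm in diameter, 85 mm high, on the bench; origin at the middle of its underside
- die: bystander: steel pellet die, 68 mm in diameter at the foot, 88 mm high, on the bench; origin at the middle of its underside
- mortar: bystander: white ceramic mortar bowl, 90 mm in diameter, 42 mm high, on the bench; origin at the middle of its underside
Not all that is in view belongs to the job. Of the things that look like the part that bears cup_center, take the one that is farthest from the robot's base at the start.

How it is judged:
By the outcome, as a careful person would: the job done as asked, in the order asked, and still so for the second after the job is handed in, with the robot touching nothing.
It also fails if it takes over 64 s, if anything falls off the work surface, if the arm or the gripper's body presses on something with over 40 N, if the wrist force passes 120 N, or if a joint passes its speed limit or range.

## Working session

There is one attempt and no reset: what is moved stays moved. The work goes in short steps, Python scripts to look and compute and a tool call to move; the robot and the scene stay as the last step left them, time stands still between calls to the robot, and variables do not carry over. Pictures are saved under pics/ and viewed, at most 10 in all, crops included, and the job is handed in when it is done.

Besides the shell and the picture viewer there is one more tool, called after "Emit:" as name([rows], argument=value, ...), one row to a line, values as JSON. drive_tool: Moves the arm, as the interface text tells. Its arguments: {"type":"object","properties":{"steps":{"type":"array"},"grip_force":{"type":"number"}},"required":["steps"]}

```bash
mkdir -p pics; cat > h.py <<'E'
import numpy as np, cv2
from cell import observe, get_image, arm
from scipy.spatial.transform import Rotation as R
def snap(n):
    d=get_image(n); return d
def rot(d):
    a=np.array(d["attitude"],float)
    return a if a.shape==(3,3) else (R.from_rotvec(a).as_matrix() if a.size==3 else R.from_quat(a).as_matrix())
def K(d):
    f=200/np.tan(np.radians(d["vfov"])/2); return np.array([[f,0,d["cx"]],[0,f,d["cy"]],[0,0,1.]])
def ray(d,uv):
    p=cv2.undistortPoints(np.array([[uv]],float),K(d),np.array([d["k1"],0,0,0.]))[0,0]
    return np.array(d["xyz"]), rot(d)@np.array([p[0],p[1],1.])
def onz(d,uv,z):
    o,v=ray(d,uv); return o+v*(z-o[2])/v[2]
def proj(d,P):
    P=np.atleast_2d(np.array(P,float)); c=(P-np.array(d["xyz"]))@rot(d)
    return cv2.projectPoints(c.reshape(-1,1,3),np.zeros(3),np.zeros(3),K(d),np.array([d["k1"],0,0,0.]))[0][:,0]
def two(d1,u1,d2,u2):
    o1,v1=ray(d1,u1);o2,v2=ray(d2,u2)
    s=np.linalg.lstsq(np.c_[v1,-v2],o2-o1,rcond=None)[0]
    a,b=o1+s[0]*v1,o2+s[1]*v2; return (a+b)/2,np.linalg.norm(a-b)
def save(n,im): cv2.imwrite("pics/"+n,cv2.cvtColor(im,cv2.COLOR_RGB2BGR))
E
python3 - <<'E'
from h import *
import pickle
D={n:snap(n) for n in("side","top","wrist")}
pickle.dump(D,open("d0.pkl","wb"))
for n,d in D.items(): print(n,d["xyz"],d["attitude"],d["vfov"],d["cx"],d["cy"],d["k1"])
save("top0.png",D["top"]["image"]);save("side0.png",D["side"]["image"])
s=observe();print(s,arm.tcp_to_grasp)
E
```

```text
side [-0.10040936  0.6235889   0.6582459 ] [-0.90135346  2.28212029 -1.29683448] 44.16188422523369 318.4187943240831 201.82139516597724 0.03440320207861805
top [ 0.39487306 -0.02208715  1.39949599] [-2.18701041  2.1490476  -0.16957646] 46.012803438061994 319.90260592602704 193.03493809951826 -0.11555037410795568
wrist [ 0.33490122 -0.53174469  0.38337985] [ 2.46081693 -1.54911059 -0.21150539] 63.07977477005491 319.482522659427 195.08331481048822 0.004217742577869294
{'clock': 0.15, 'joints': array([ 1.02139477,  0.43506397,  0.02496824,  1.57387299, -0.01164766,
        1.13399474, -0.07513568]), 'dq': array([-0.00046592, -0.00220194, -0.00168418, -0.00338118,  0.00018726,
       -0.00071861, -0.00013133]), 'joint_efforts': array([ 1.26652358e-03, -6.68258142e+01,  9.85568874e-01, -3.14694357e+01,
       -6.05885801e-02,  3.93359154e-02,  1.76624285e-04]), 'position': array([ 0.26986225, -0.56331283,  0.22613036]), 'ee_rot': array([-3.06244416e+00, -6.95574175e-01,  5.12756995e-04]), 'force': array([ 0.44765945,  0.47818319, -0.19332799]), 'ft_torque': array([0.01975166, 0.00507236, 0.03032441]), 'gripper_force': 0.0, 'width': 1.0010466412736057} 0.0188
```

View pics/top0.png

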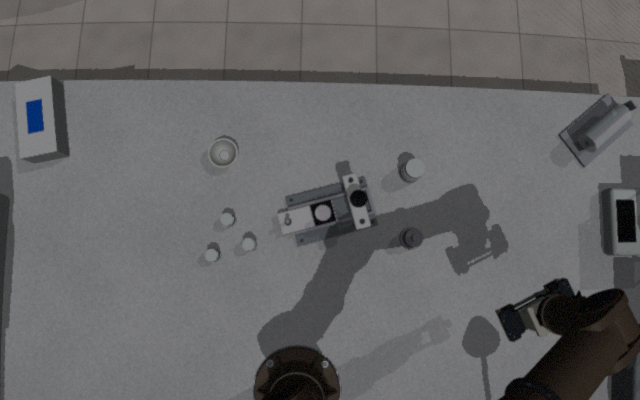

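View pics/side0.png

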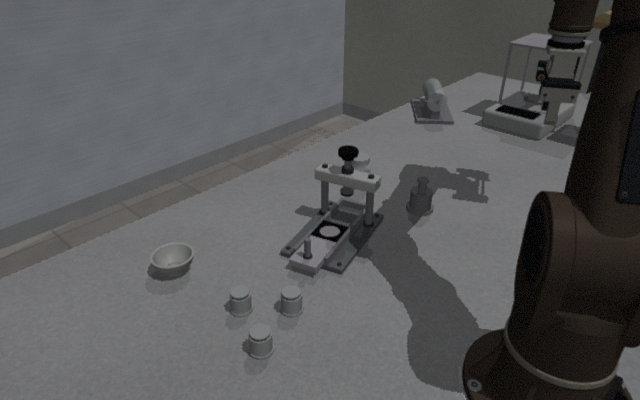

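The top view shows three look-alike cups at (228,219), (249,243) and (212,255). In the side view they are at about (240,300), (291,301) and (260,341). The press has its handle at (288,218), nest at (323,212) and knob at (359,198). I'll measure and enlarge next.

```bash
python3 - <<'E'
from h import *
import pickle
D=pickle.load(open("d0.pkl","rb"));t,s=D["top"],D["side"]
for u in[(228,219),(249,243),(212,255)]:
    p=onz(t,u,.04);print(u,p,np.hypot(*p[:2]),"side px",proj(s,p)[0])
for n,u,z in(("handle",(288,218),.075),("nest",(323,212),.03),("knob",(359,198),.198)):
    p=onz(t,u,z);print(n,p,proj(s,p)[0])
A=cv2.resize(t["image"][170:270,195:385],None,fx=4,fy=4,interpolation=cv2.INTER_CUBIC)[:, :760]
B=cv2.resize(s["image"][280:360,220:410][:45],None,fx=4,fy=4,interpolation=cv2.INTER_CUBIC)
save("crop1.png",cv2.convertScaleAbs(np.vstack([A,B]),alpha=1.5))
E
```

```text
(228, 219) [0.48967225 0.2053859  0.04      ] 0.5310012038588858 side px [241.54910801 292.03213768]
(249, 243) [0.42186937 0.14241096 0.04      ] 0.44525795402548707 side px [290.96295206 292.07278389]
(212, 255) [0.3853242  0.24770762 0.04      ] 0.4580761982600421 side px [261.27979875 332.43457621]
handle [0.49333753 0.03071452 0.075     ] [305.23053775 236.81539182]
nest [ 0.51608287 -0.06910627  0.03      ] [329.20448758 230.81119238]
knob [ 0.53906883 -0.15565043  0.198     ] [348.32730727 148.43716941]
```

View pics/crop1.png

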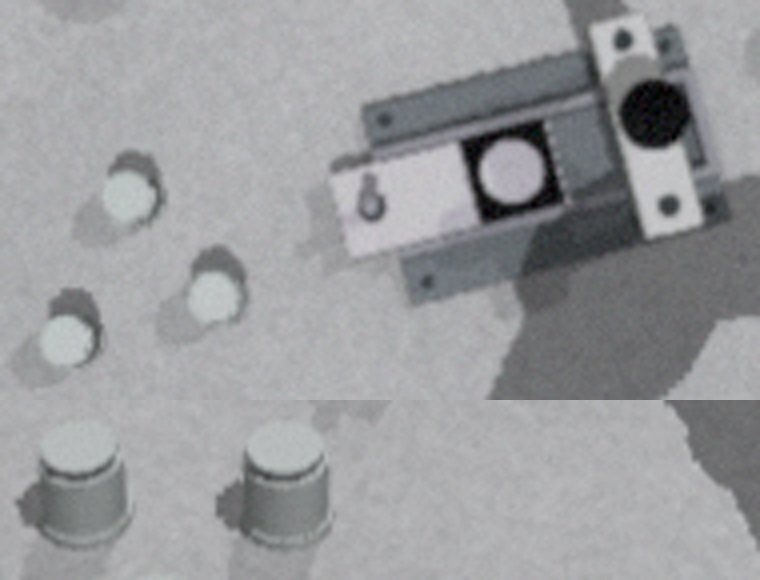

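Candidates by top pixel: (228,219) is 0.531 m from the base, (249,243) is 0.445 m and (212,255) is 0.458 m. The farthest is (228,219), and the crop confirms it is a white capped cup like the others. I'll use the wrist camera for precision, so I'm working out the geometry for that.

```bash
python3 - <<'E'
from h import *
import pickle
D=pickle.load(open("d0.pkl","rb"));t,s,w=D["top"],D["side"],D["wrist"]
o=observe();T=R.from_rotvec(o["ee_rot"]).as_matrix()
print("tool y",T[:,1],"yaw",np.degrees(np.arctan2(T[1,1],T[0,1])))
print("cam in tool",T.T@(np.array(w["xyz"])-o["position"]));print("cam z in tool",T.T@rot(w)[:,2], "x",T.T@rot(w)[:,0])
def blob(d,box,lo,hi):
    x0,y0,x1,y1=box;g=cv2.cvtColor(d["image"],cv2.COLOR_RGB2GRAY)[y0:y1,x0:x1]
    m=cv2.inRange(g,lo,hi);n,l,st,c=cv2.connectedComponentsWithStats(m)
    i=1+np.argmax(st[1:,4]);return c[i]+[x0,y0],st[i]
g=cv2.cvtColor(t["image"],cv2.COLOR_RGB2GRAY)
print("bench",g[280,150],"cap",g[217:220,226:229].mean(),"nest",g[212,323],"knob",g[198,359])
kt,_=blob(t,(340,180,380,215),0,18);ks,_=blob(s,(335,140,362,162),0,25)
print("knob",kt,ks,_,onz(t,kt,.198),two(t,kt,s,ks))
nt,_=blob(t,(314,202,333,222),90,255);print("nest",nt,_,onz(t,nt,.03))
ns,_=blob(s,(318,223,345,240),85,255);print(ns,_,two(t,nt,s,ns))
E
```

```text
tool y [ 0.43197559 -0.90188451 -0.00119254] yaw -64.40697869558608
cam in tool [ 0.07228429 -0.0005631  -0.15725356]
cam z in tool [-2.65267491e-01 -5.23874512e-04  9.64174716e-01] x [1.99195888e-04 9.99999801e-01 5.98143253e-04]
bench 120 cap 128.77777777777777 nest 119 knob 2
knob [358.55232558 197.8372093 ] [347.66210046 152.62100457] [  4   6  19  15 219] [ 0.53946952 -0.15448928  0.198     ] (array([ 0.54072123, -0.15571436,  0.18721616]), np.float64(0.00011783272412698504))
nest [322.32777778 212.4       ] [  1   3  16  15 180] [ 0.51487607 -0.06716105  0.03      ]
[329.33950617 230.61111111] [  2   3  20  10 162] (array([ 0.51445147, -0.06727749,  0.03223063]), np.float64(0.0005945021932186645))
```

Emit:
drive_tool([
  [0.3,15.3,31,0,0.0874],
  [0.3,15.3,31,0,0.0874],
  [0.3,15.3,31,0,0.0874],
  [0.3,15.3,31,0,0.0874],
  [0.3,15.3,31,0,0.0874],
  [0.3,15.3,31,0,0.0874],
  [0.3,15.3,31,0,0.0874],
  [0.3,15.3,31,0,0.0874],
  [0.3,15.3,31,0,0.0874],
  [0.3,15.3,31,0,0.0874],
  [0.3,15.3,31,0,0.0874],
  [0.3,15.3,31,0,0.0874],
  [0.3,15.3,31,0,0.0874],
  [0.3,15.3,31,0,0.0874],
  [0.3,15.3,31,-20,0.0874],
  [0.3,15.3,31,-36,0.0874],
  [0.3,0,0,0,0],
  [0.3,0,0,0,0],
], grip_force=15)

```text
clock: 1.65
position: [0.5115, -0.0709, 0.1751]
ee_rot: [-1.89, -2.505, 0.002]
force: [-0.2, -0.5, 0.2]
width: 0.705
gripper_force: 0.0
```

```bash
python3 - <<'E'
from h import *
import pickle
d=snap("wrist");o=observe();pickle.dump((d,o),open("nest.pkl","wb"))
T=R.from_rotvec(o["ee_rot"]).as_matrix();print(o["clock"],o["position"],np.degrees(np.arctan2(T[1,1],T[0,1])),T[:,2])
save("wn.png",cv2.convertScaleAbs(d["image"],alpha=1.3))
E
```

```text
1.7 [ 0.51182697 -0.07267482  0.17607403] 15.735493057754697 [-1.84688792e-03  1.31842226e-04 -9.99998286e-01]
```

View pics/wn.png

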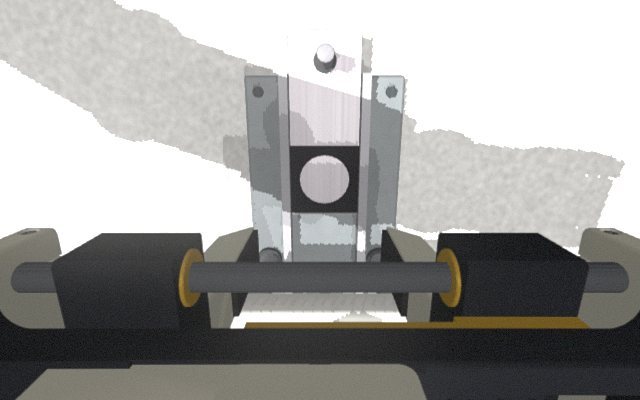

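The wrist view shows the nest floor at (325,178), in the black plate spanning columns 290–360, and the handle's top at (325,52). The press is nearly square to the tool.

```bash
cat >> h.py <<'E'
def ell(d,box,lo,hi,ch=None):
    x0,y0,x1,y1=box;g=cv2.cvtColor(d["image"],cv2.COLOR_RGB2GRAY)[y0:y1,x0:x1]
    m=cv2.inRange(g,lo,hi);c=max(cv2.findContours(m,cv2.RETR_EXTERNAL,cv2.CHAIN_APPROX_NONE)[0],key=cv2.contourArea)
    return c[:,0]+np.array([x0,y0]),m
def circ(d,c,z):
    P=np.array([onz(d,u.astype(float),z) for u in c])[:,:2]
    q=np.linalg.lstsq(np.c_[2*P,np.ones(len(P))],(P**2).sum(1),rcond=None)[0]
    for _ in range(3):
        r=np.sqrt(q[2]+q[0]**2+q[1]**2);e=abs(np.hypot(*(P-q[:2]).T)-r);k=e<.0015
        q=np.linalg.lstsq(np.c_[2*P[k],np.ones(k.sum())],(P[k]**2).sum(1),rcond=None)[0]
    return q[:2],2*np.sqrt(q[2]+q[0]**2+q[1]**2),k.mean()
E
python3 - <<'E'
from h import *
import pickle
d,o=pickle.load(open("nest.pkl","rb"))
g=cv2.cvtColor(d["image"],cv2.COLOR_RGB2GRAY);print(g[178,280:370:3]);print(g[140:220:3,325]);print(g[30:80:3,325],g[60,300:350:3])
c,m=ell(d,(294,150,356,208),60,255);print(c.min(0),c.max(0))
print("nest floor",circ(d,c,.03),"rim",circ(d,c,.034))
t=pickle.load(open("d0.pkl","rb"))["top"]
print(cv2.fitEllipse(c)[0],two(d,cv2.fitEllipse(c)[0],t,(322.33,212.4)))
p,m=ell(d,(280,130,370,225),0,50);r=cv2.minAreaRect(p);print(r)
a=[onz(d,x,.034) for x in cv2.boxPoints(r)];print(np.array(a), np.mean(a,0))
# plate side edges yaw
rows=range(160,200,4)
for side in (range(280,310),range(345,372)):
    pts=[]
    for y in rows:
        l=g[y,side.start:side.stop].astype(int);pts.append(onz(d,(side.start+np.argmax(abs(np.diff(l)))+.5,y),.034)[:2])
    v=np.polyfit([q[1] for q in pts],[q[0] for q in pts],1);print("edge yaw",np.degrees(np.arctan2(-1,-v[0])))
for n,u,z in(("handle",(325,48),.075),("hbase",(325,66),.03)):print(n,onz(d,u,z))
E
```

```text
[ 92 109 109  94  41  44  37 140 141 140 140 141 142 141 140 138 138 138
 138 140 139 138 139  60  35  29  46 109 110 107]
[168 145  54  41  41 117 164 166 155 142 137 140 140 139 140 138 140 136
 139 139 137  90  39  42  58 130 159]
[218 230 228 229 219 187 185 189 194 188 183  87  78  85  93 243 243] [242 244 242 243 235 103  97 178 184 180 139  65 111 176 170 174 173]
[299 155] [349 203]
nest floor (array([ 0.51478281, -0.06504772]), np.float64(0.046662941485172436), np.float64(1.0)) rim (array([ 0.5144986 , -0.06421044]), np.float64(0.046046030352825125), np.float64(1.0))
(324.0098876953125, 178.8402557373047) (array([ 0.51590836, -0.06761879,  0.01559888]), np.float64(0.0004598624467348546))
((324.0, 179.0), (64.0, 68.0), 90.0)
[[ 0.476264   -0.04375971  0.034     ]
 [ 0.53593631 -0.02670387  0.034     ]
 [ 0.55460065 -0.08515574  0.034     ]
 [ 0.49170488 -0.10318076  0.034     ]] [ 0.51462646 -0.06470002  0.034     ]
edge yaw -78.33037514604639
edge yaw -77.34781909310092
handle [0.48506947 0.03861849 0.075     ]
hbase [0.48764865 0.03183614 0.03      ]
```

Emit:
drive_tool([
  [0.3,-3,33.8,0,0],
  [0.3,-3,33.8,0,0],
  [0.3,-3,33.8,0,0],
  [0.3,-3,33.8,0,0],
  [0.3,-3,33.8,0,0],
  [0.3,-3,33.8,0,0],
  [0.3,-3,33.8,0,0],
  [0.3,-3,33.8,0,0],
  [0.3,0,0,0,0],
  [0.3,0,0,0,0],
  [0.3,0,0,0,0],
])

```text
clock: 2.62
position: [0.4891, 0.196, 0.1773]
ee_rot: [1.899, 2.501, -0.0]
force: [-0.2, -0.3, -0.4]
width: 0.702
gripper_force: 0.0
```

```bash
python3 - <<'E'
from h import *
import pickle
d=snap("wrist");o=observe();pickle.dump((d,o),open("cup.pkl","wb"))
T=R.from_rotvec(o["ee_rot"]).as_matrix();print(o["clock"],o["position"],np.degrees(np.arctan2(T[1,1],T[0,1])),T[:,2])
g=cv2.cvtColor(d["image"],cv2.COLOR_RGB2GRAY)
print(proj(d,[.4897,.2054,.042])[0])
x,y=proj(d,[.4897,.2054,.042])[0].astype(int);print(g[y,x-40:x+40:3]);print(g[y-40:y+50:3,x])
save("wc.png",d["image"][60:260,160:480].repeat(2,0).repeat(2,1))
E
```

```text
2.6667 [0.48908306 0.19546038 0.17708025] 15.531616309770904 [ 8.17666443e-04 -1.11616460e-03 -9.99999043e-01]
[321.83785255 176.7454166 ]
[187 192 200 194 191 189 190 190 207 207 206 207 204 206 203 136 137 137
 133 138 134 131 121 122 123 121 124]
[170 170 167  96 168 181 205 206 206 207 205 206 206 206 205 207 205 205
 193 190 183 189 192 197 193 195 198 188 190 193]
```

View pics/wc.png

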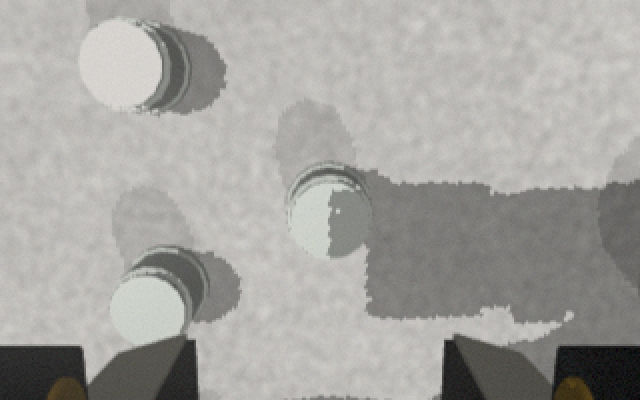

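The crop shows the target cap centred at crop (330,217), full image about (325,168), half in the gripper's shadow. The other two cups are to the left.

```bash
python3 - <<'E'
from h import *
import pickle
d,o=pickle.load(open("cup.pkl","rb"))
im=d["image"].astype(int)
for u in((310,170),(335,170),(300,200),(365,170),(325,144),(345,150),(325,150)):print(u,im[u[1]-1:u[1]+2,u[0]-1:u[0]+2].mean((0,1)).round(1))
r=np.array([np.mean(im[168,x-1:x+2],0) for x in range(296,356,2)]) if 0 else im[168,298:354]
print([tuple(x) for x in im[170,340:352]]);print([tuple(x) for x in im[138:160,325]]);print([tuple(x) for x in im[182:194,320]])
E
```

```text
(310, 170) [204.3 208.6 202.8]
(335, 170) [134.6 136.2 132. ]
(300, 200) [192.  189.8 187.3]
(365, 170) [124.9 124.3 121.6]
(325, 144) [115.8 118.1 113.6]
(345, 150) [128.7 126.6 124.8]
(325, 150) [177.4 180.1 174.3]
[(np.int64(133), np.int64(138), np.int64(131)), (np.int64(134), np.int64(137), np.int64(133)), (np.int64(134), np.int64(137), np.int64(132)), (np.int64(135), np.int64(137), np.int64(132)), (np.int64(135), np.int64(136), np.int64(131)), (np.int64(131), np.int64(133), np.int64(129)), (np.int64(127), np.int64(125), np.int64(125)), (np.int64(128), np.int64(125), np.int64(125)), (np.int64(128), np.int64(128), np.int64(126)), (np.int64(131), np.int64(131), np.int64(126)), (np.int64(133), np.int64(133), np.int64(129)), (np.int64(134), np.int64(131), np.int64(129))]
[(np.int64(167), np.int64(165), np.int64(162)), (np.int64(167), np.int64(165), np.int64(164)), (np.int64(145), np.int64(143), np.int64(140)), (np.int64(140), np.int64(140), np.int64(138)), (np.int64(175), np.int64(181), np.int64(173)), (np.int64(155), np.int64(160), np.int64(152)), (np.int64(98), np.int64(101), np.in
[... 573 characters left out ...]
nt64(177), np.int64(180), np.int64(175)), (np.int64(143), np.int64(144), np.int64(140)), (np.int64(138), np.int64(142), np.int64(137))]
[(np.int64(204), np.int64(209), np.int64(201)), (np.int64(203), np.int64(208), np.int64(199)), (np.int64(202), np.int64(208), np.int64(200)), (np.int64(200), np.int64(205), np.int64(197)), (np.int64(202), np.int64(204), np.int64(197)), (np.int64(202), np.int64(207), np.int64(201)), (np.int64(202), np.int64(205), np.int64(201)), (np.int64(196), np.int64(198), np.int64(193)), (np.int64(194), np.int64(192), np.int64(190)), (np.int64(194), np.int64(191), np.int64(187)), (np.int64(191), np.int64(188), np.int64(186)), (np.int64(189), np.int64(188), np.int64(186))]
```

```bash
python3 - <<'E'
from h import *
import pickle
d,o=pickle.load(open("cup.pkl","rb"));d0=pickle.load(open("d0.pkl","rb"))
im=cv2.GaussianBlur(d["image"].astype(np.float32),(3,3),0)
x0,y0,x1,y1=290,135,360,200
m=((im[...,1]-im[...,0])>0.6)[y0:y1,x0:x1].astype(np.uint8)*255
m=cv2.morphologyEx(cv2.morphologyEx(m,cv2.MORPH_OPEN,np.ones((3,3))),cv2.MORPH_CLOSE,np.ones((5,5)))
c=max(cv2.findContours(m,cv2.RETR_EXTERNAL,cv2.CHAIN_APPROX_NONE)[0],key=cv2.contourArea)[:,0]+[x0,y0]
print(c.min(0),c.max(0));low=c[c[:,1]>171]
g=im.mean(2);l=[]
for y in range(160,176):
    for x in range(295,320):
        if g[y,x]>200 and im[y,x,1]-im[y,x,0]>2: l.append((x,y));break
# add top of cap (col 315..325)
for x in range(314,326):
    l.append((x,next(y for y in range(148,165) if g[y,x]>190 and g[y+2,x]>198)))
P=np.vstack([low,l])
for z in(.040,.042,.044):print(z,circ(d,P,z), circ(d,low,z))
for n in("top","side"):
    q=d0[n];print(n,q["xyz"])
t,s=d0["top"],d0["side"]
gt=cv2.resize(t["image"],None,fx=1,fy=1)
def cap(q,box,th):
    x0,y0,x1,y1=box;G=cv2.cvtColor(q["image"],cv2.COLOR_RGB2GRAY)[y0:y1,x0:x1]
    n,lb,st,ce=cv2.connectedComponentsWithStats((G>th).astype(np.uint8));i=1+np.argmax(st[1:,4]);return ce[i]+[x0,y0],st[i]
a=cap(t,(218,208,238,230),124);b=cap(s,(229,285,253,300),125);print(a,b)
e=circ(d,P,.042)[0];u=proj(d,[*e,.042])[0]
print(two(d,u,t,a[0]),two(d,u,s,b[0]),two(t,a[0],s,b[0]))
E
```

```text
[304 141] [345 189]
0.04 (array([0.49089233, 0.21115703]), np.float64(0.03518002356927653), np.float64(0.95)) (array([0.4898652 , 0.21327492]), np.float64(0.03877768691335265), np.float64(1.0))
0.042 (array([0.49075393, 0.21152714]), np.float64(0.034941117831397805), np.float64(0.95)) (array([0.48973378, 0.21363064]), np.float64(0.03851434962794671), np.float64(1.0))
0.044 (array([0.49058027, 0.21187107]), np.float64(0.03471968832288284), np.float64(0.9625)) (array([0.48960236, 0.21398636]), np.float64(0.03825101234258716), np.float64(1.0))
top [ 0.39487306 -0.02208715  1.39949599]
side [-0.10040936  0.6235889   0.6582459 ]
(array([226.06593407, 218.69230769]), array([ 3,  6, 12, 11, 91], dtype=int32)) (array([239.5, 292.5]), array([10,  7,  2,  2,  2], dtype=int32))
(array([0.49069619, 0.2110918 , 0.03962838]), np.float64(0.0004426542874587909)) (array([0.49038093, 0.21063783, 0.04144699]), np.float64(0.0017609650664128405)) (array([0.49000734, 0.21036906, 0.04190314]), np.float64(0.0008893606614155208))
```

Emit:
drive_tool([
  [0.3,1.7,15.9,-20,0],
  [0.3,0,0,-30,0],
  [0.3,0,0,-30,0],
  [0.3,0,0,-30,0],
  [0.3,0,0,-25,0],
  [0.3,0,0,-15,0],
  [0.3,0,0,-12,0],
  [0.3,0,0,-4,0],
  [0.3,0,0,0,0],
  [0.3,0,0,0,0],
])

```text
clock: 3.5
position: [0.4908, 0.2132, 0.0114]
ee_rot: [1.898, 2.503, 0.001]
force: [-0.1, 0.2, 0.5]
width: 0.701
gripper_force: 0.0
```

```bash
python3 - <<'E'
from h import *
for i in range(4):
    get_image("wrist"); o=observe();print(o["position"])
E
```

```text
[0.49089003 0.21352476 0.01176172]
[0.49087423 0.21367382 0.01183197]
[0.49083372 0.21375223 0.01181511]
[0.49069006 0.21375653 0.01169193]
```

Emit:
drive_tool([
  [0.3,0,-2.3,-1,0],
  [0.3,0,0,0,0],
  [0.3,0,0,0,0],
  [0.45,0,0,0,0],
  [0.6,0,0,0,0],
  [0.7,0,0,0,0],
  [0.7,0,0,0,0],
  [0.7,0,0,0,0],
  [0.7,0,0,0,0],
  [0.7,0,0,0,0],
], grip_force=12)

```text
clock: 4.53
position: [0.49, 0.2112, 0.0097]
ee_rot: [-1.897, -2.504, 0.0]
force: [0.6, -0.7, 0.3]
width: 0.432
gripper_force: 12.0
```

Emit:
drive_tool([
  [0.7,0,0,5,0],
  [0.7,0,0,15,0],
  [0.7,0,0,25,0],
  [0.7,0,0,30,0],
  [0.7,0,0,25,0],
  [0.7,1.8,-20.2,0,0],
  [0.7,2.5,-28,0,0],
  [0.7,2.9,-32,0,0],
  [0.7,2.9,-32,0,0],
  [0.7,2.9,-32,0,0],
  [0.7,2.9,-32,0,0],
  [0.7,2.9,-32,0,0],
  [0.7,2.5,-28,0,0],
  [0.7,1.8,-20,0,0],
  [0.7,1.8,-20,0,0],
  [0.7,0,0,-15,0],
  [0.7,0,0,-15,0],
  [0.7,0,0,-10,0],
  [0.7,0,0,0,0],
  [0.7,0,0,0,0],
])

```text
clock: 6.2
position: [0.5145, -0.0646, 0.0696]
ee_rot: [-1.895, -2.504, 0.001]
force: [0.1, 1.0, 0.1]
width: 0.435
gripper_force: 12.0
```

```bash
python3 - <<'E'
from h import *
import pickle
for i in range(4): d=snap("wrist")
o=observe();pickle.dump((d,o),open("over.pkl","wb"))
T=R.from_rotvec(o["ee_rot"]).as_matrix();print(o["clock"],o["position"],np.degrees(np.arctan2(T[1,1],T[0,1])),T[:,2],o["width"])
print(proj(d,[[.5148,-.065,.03],[.5148,-.065,.11]]))
save("wo.png",d["image"][60:310,160:480].repeat(2,0).repeat(2,1))
E
```

```text
6.4 [ 0.51544015 -0.06467772  0.07046859] 15.749543169677704 [ 1.24927483e-03 -1.00868383e-04 -9.99999215e-01] 0.43322671547222985
[[316.81689121 221.73978761]
 [315.41657259 289.30699604]]
```

View pics/wo.png

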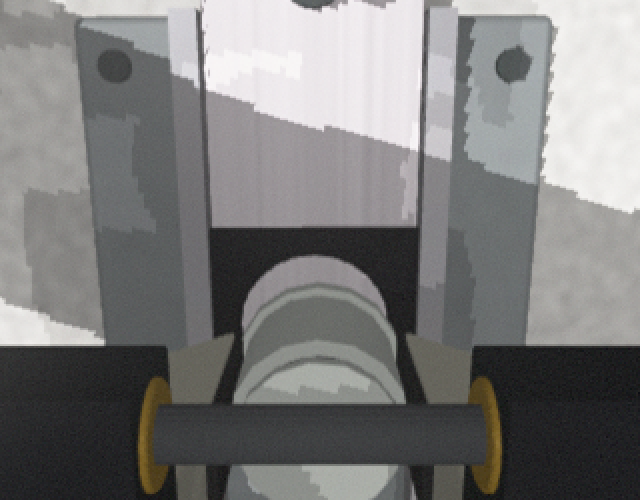

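The cup hangs above the nest. The plate's far edge is at crop row 227 with its sides at columns 211 and 417, and the cup's collar arc has its apex near row 284. I'll work out the offset in the tool frame.

```bash
python3 - <<'E'
from h import *
import pickle
d,o=pickle.load(open("over.pkl","rb"));T=R.from_rotvec(o["ee_rot"]).as_matrix();p=o["position"]
g=cv2.cvtColor(d["image"],cv2.COLOR_RGB2GRAY).astype(int)
tf=lambda u,z:((T.T@(onz(d,u,z)-p))[:2]*1000).round(2)
for y in (175,180):
    l=g[y,255:275];r=g[y,360:380];L=255+np.argmax(abs(np.diff(l)))+.5;Rr=360+np.argmax(abs(np.diff(r)))+.5
    print("plate",y,L,Rr,tf((L,y),.034),tf((Rr,y),.034))
for x in (290,317,350):
    c=g[160:180,x];y=160+np.argmax(abs(np.diff(c)))+.5;print("far edge",x,y,tf((x,y),.034))
# nest outline lit part on black
m=(g>70).astype(np.uint8);pts=[]
for y in range(192,204):
    xs=np.where(g[y,270:365]>60)[0]+270
    if len(xs)>6: pts+= [(xs[0],y),(xs[-1],y)]
pts=np.array(pts);print(pts[::4].tolist());c,D,k=circ(d,pts,.032);print("nest",D,k,(T.T@(np.r_[c,.032]-p))[:2]*1000, c)
print("cols body",[ (y,g[y,270:370:4].tolist()) for y in (222,232)])
E
```

```text
plate 175 263.5 369.5 [ 31.41 -32.99] [31.41 31.3 ]
plate 180 263.5 369.5 [ 28.3  -33.13] [28.31 31.42]
far edge 290 173.5 [ 32.34 -16.9 ]
far edge 317 173.5 [32.34 -0.54]
far edge 350 173.5 [32.34 19.45]
[[297, 192], [295, 194], [292, 196], [290, 198], [288, 200], [287, 202]]
nest 0.04600604749791458 1.0 [ 0.53265346 -0.7221544 ] [ 0.51464858 -0.06436496]
cols body [(222, [31, 31, 33, 141, 136, 110, 102, 102, 105, 105, 106, 107, 107, 106, 107, 109, 106, 107, 106, 104, 141, 112, 32, 39, 32]), (232, [100, 102, 36, 144, 99, 102, 105, 104, 110, 123, 143, 145, 143, 144, 143, 139, 122, 105, 103, 103, 103, 102, 69, 37, 100])]
```

Emit:
drive_tool([
  [0.7,-0.9,0.2,-6,0],
  [0.7,0,0,-8,0],
  [0.7,0,0,-7,0],
  [0.7,0,0,-3,0],
  [0.7,0,0,-1.5,0],
  [0.7,0,0,-1.5,0],
  [0.7,0,0,-1,0],
  [0.7,0,0,0,0],
  [0.7,0,0,0,0],
])

```text
clock: 7.15
position: [0.5141, -0.0649, 0.0417]
ee_rot: [1.897, 2.504, 0.0]
force: [-0.2, -0.6, -1.0]
width: 0.435
gripper_force: 12.0
```

Emit:
drive_tool([
  [0.7,0,0,-1,0],
  [0.7,0,0,-0.7,0],
  [0.7,0,0,0,0],
  [0.7,0,0,0,0],
])

```text
clock: 7.48
position: [0.5142, -0.0649, 0.0401]
ee_rot: [1.897, 2.504, 0.0]
force: [1.3, -0.9, -0.4]
width: 0.435
gripper_force: 12.0
```

Emit:
drive_tool([
  [0.7,0,0,-0.5,0],
  [0.7,0,0,0,0],
  [0.7,0,0,0,0],
  [0.7,0,0,0,0],
])

```text
clock: 7.82
position: [0.5142, -0.0649, 0.0395]
ee_rot: [1.897, 2.504, 0.0]
force: [0.9, -2.2, 0.4]
width: 0.439
gripper_force: 12.0
```

Emit:
drive_tool([
  [0.7,0,0,-0.6,0],
  [0.7,0,0,0,0],
  [0.7,0,0,0,0],
])

```text
clock: 8.07
position: [0.5142, -0.0649, 0.0391]
ee_rot: [1.897, 2.504, 0.0]
force: [0.4, -3.4, 4.5]
width: 0.432
gripper_force: 12.0
```

Emit:
drive_tool([
  [0.6,0,0,0,0],
  [0.5,0,0,0,0],
  [0.3,0,0,0,0],
  [0.3,0,0,0,0],
  [0.3,0,0,0,0],
  [0.3,0,0,10,0],
  [0.3,0,0,25,0],
  [0.3,0,0,35,0],
  [0.3,0,0,35,0],
  [0.3,-1.3,4.8,30,0],
  [0.3,0,0,0,0],
  [0.3,0,0,0,0],
])

```text
clock: 9.07
position: [0.5138, -0.0596, 0.1763]
ee_rot: [1.894, 2.502, 0.003]
force: [-0.9, -0.4, -0.3]
width: 0.698
gripper_force: 0.0
```

```bash
python3 - <<'E'
from h import *
import pickle
for i in range(2): d=snap("wrist")
o=observe();s=snap("side");t=snap("top");pickle.dump((d,o,s,t),open("in.pkl","wb"))
print(o["clock"],o["position"])
A=d["image"][0:240,190:460];A=cv2.resize(A,None,fx=1.6667,fy=1.6667)
B=cv2.resize(s["image"][130:280,260:400],(373,400))
save("wi.png",cv2.convertScaleAbs(np.hstack([A,B]),alpha=1.2) if A.shape[0]==B.shape[0] else A); print(A.shape,B.shape)
E
```

```text
9.1667 [ 0.51219247 -0.06012104  0.17370377]
(400, 450, 3) (400, 373, 3)
```

View pics/wi.png

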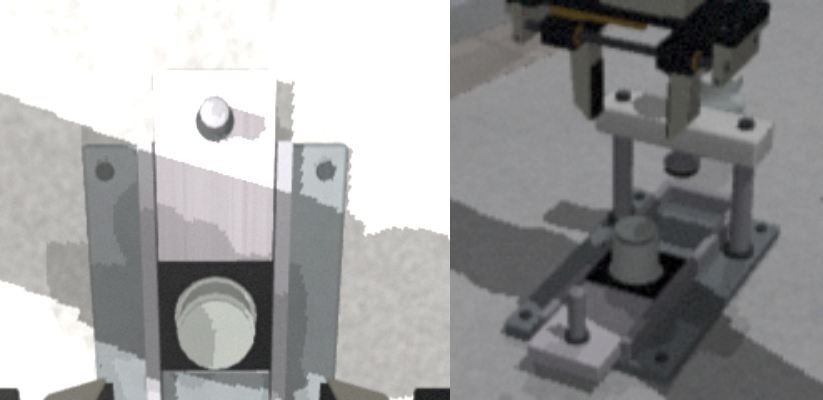

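The cup stands upright and centred in the nest. The handle post's top is at left-crop (213,103), full wrist about (318,62), and in the side view at about (308,239).

```bash
python3 - <<'E'
from h import *
import pickle
d,o,s,t=pickle.load(open("in.pkl","rb"))
g=cv2.cvtColor(d["image"],cv2.COLOR_RGB2GRAY).astype(int)
print(g[54:90:2,304:334:2])
print(two(d,(318,61),s,(307.7,238.6)),onz(d,(318,61),.075),onz(d,(319,74),.03))
e=np.array([.27,-.963]);print("pred",np.array([.5142,-.0649])-.105*e)
kn=onz(t,(359,198),.198);print(kn, np.array([.5142,-.0649])+.1*e)
E
```

```text
[[243 235 236 237 235 235 233 233 230 234 234 233 235 235 235]
 [243 243 236 236 234 235 232 231 231 235 234 232 235 231 235]
 [244 243 236 236 235 210 178 170 160 193 236 234 235 233 236]
 [244 243 235 236 196 199 190 192 184 179 170 230 235 233 244]
 [244 244 244 216 205 213 207 190 187 189 177 163 236 241 244]
 [244 240 242 172 221 216 213 188 190 187 184 155 158 225 228]
 [244 233 224 196 224 220 213 193 192 190 182 173  90 173 175]
 [245 234 131 189 225 220 215 196 192 184 206 171  70 174 179]
 [245 236 106 127 226 219 216 211 206 196 202 156  71 139 178]
 [244 235 102 112 204 220 217 208 203 205 192 100  68 124 179]
 [244 245 109 102 118 200 207 206 207 196 128  72  69 139 180]
 [244 245 122 105  99 111 135 164 141 102  88  79  73 173 180]
 [244 244 224 102 100  99  98  93  94  98  86  74  98 177 177]
 [244 244 245 158 102 101  99  96  88  83  98  92 161 173 178]
 [244 244 244 246 150  99 102 102 103  93 104 153 181 221 224]
 [244 242 243 244 245 209 172 111 114 200 221 184 245 245 244]
 [243 244 243 243 243 244 244 245 223 246 243 243 243 243 245]
 [243 244 243 244 242 243 242 242 243 242 243 243 243 243 244]]
(array([0.48306061, 0.03740997, 0.07899809]), np.float64(0.0049113308153368555)) [0.48471584 0.03955124 0.075     ] [0.48676635 0.03488545 0.03      ]
pred [0.48585  0.036215]
[ 0.53906883 -0.15565043  0.198     ] [ 0.5412 -0.1612]
```

Emit:
drive_tool([
  [0.3,-5,20,0,0],
  [0.3,-8,30,0,0],
  [0.3,-8,30,0,0],
  [0.3,-5,16,-10,0],
  [0.3,0,0,-25,0],
  [0.3,0,0,-30,0],
  [0.3,0,0,-30,0],
  [0.3,0,0,-25,0],
  [0.3,0,0,-12,0],
  [0.3,0,0,0,0],
  [0.3,0,0,0,0],
])

```text
clock: 10.18
position: [0.4857, 0.0361, 0.0409]
ee_rot: [-1.895, -2.503, 0.003]
force: [1.0, -0.5, 0.4]
width: 0.698
gripper_force: 0.0
```

```bash
python3 - <<'E'
from h import *
for i in range(3): get_image("wrist")
print(observe()["position"],observe()["force"])
E
```

```text
[0.48736247 0.03618329 0.04272217] [ 0.65590075 -0.73379286  0.41449532]
```

Emit:
drive_tool([
  [0.5,0,0,0,0],
  [0.7,0,0,0,0],
  [0.8,0,0,0,0],
  [0.9,0,0,0,0],
  [1,0,0,0,0],
  [1,0,0,0,0],
  [1,0,0,0,0],
  [1,0,0,0,0],
], grip_force=20)

```text
clock: 11.0
position: [0.4863, 0.0359, 0.0418]
ee_rot: [-1.897, -2.504, 0.001]
force: [-13.4, -2.7, 7.1]
width: 0.172
gripper_force: 7.3
```

Emit:
drive_tool([
  [1,-1,-0.3,0,0],
  [1,0,0,0,0],
  [1,0,0,0,0],
  [1,0,0,0,0],
])

```text
clock: 11.33
position: [0.4853, 0.0356, 0.0417]
ee_rot: [-1.896, -2.504, 0.001]
force: [-1.8, -0.5, -0.4]
width: 0.145
gripper_force: 20.0
```

Emit:
drive_tool([
  [1,0.54,-1.93,0,0],
  [1,1.07,-3.85,0,0],
  [1,1.61,-5.78,0,0],
  [1,2.14,-7.7,0,0],
  [1,2.14,-7.7,0,0],
  [1,2.14,-7.7,0,0],
  [1,2.14,-7.7,0,0],
  [1,2.14,-7.7,0,0],
  [1,1.61,-5.78,0,0],
  [1,1.07,-3.85,0,0],
  [1,0.54,-1.93,0,0],
  [1,0,0,0,0],
])

```text
clock: 12.33
position: [0.5031, -0.027, 0.0418]
ee_rot: [1.898, 2.503, -0.001]
force: [0.3, -2.2, -5.9]
width: 0.147
gripper_force: 20.0
```

Emit:
drive_tool([
  [1,0.54,-1.93,0,0],
  [1,1.07,-3.85,0,0],
  [1,1.61,-5.78,0,0],
  [1,1.61,-5.78,0,0],
  [1,1.34,-4.8,0,0],
  [1,0.8,-2.9,0,0],
  [1,0.54,-1.93,0,0],
  [1,0.54,-1.93,0,0],
  [1,0,0,0,0],
  [1,0,0,0,0],
])

```text
clock: 13.17
position: [0.51, -0.051, 0.0418]
ee_rot: [-1.891, -2.504, -0.004]
force: [-4.9, 16.7, -4.7]
width: 0.147
gripper_force: 20.0
```

Emit:
drive_tool([
  [1,0.54,-1.93,0,0],
  [1,0,0,0,0],
  [1,0,0,0,0],
])

```text
clock: 13.42
position: [0.5101, -0.0514, 0.0418]
ee_rot: [-1.888, -2.505, -0.005]
force: [-6.8, 20.5, -2.5]
width: 0.15
gripper_force: 20.0
```

```bash
python3 - <<'E'
from h import *
import pickle
s=snap("side");d=snap("wrist");t=snap("top");o=observe();print(o["position"],o["force"]);pickle.dump((d,o,s,t),open("pushed.pkl","wb"))
A=cv2.resize(s["image"][135:275,270:410],(560,560))
B=cv2.resize(t["image"][170:240,300:330],(240,560)) if 0 else np.zeros((560,0,3),np.uint8)
save("sp.png",cv2.convertScaleAbs(A,alpha=1.4))
E
```

```text
[ 0.51007083 -0.05137897  0.04181632] [-6.70787607 19.89980836 -2.64962352]
```

View pics/sp.png

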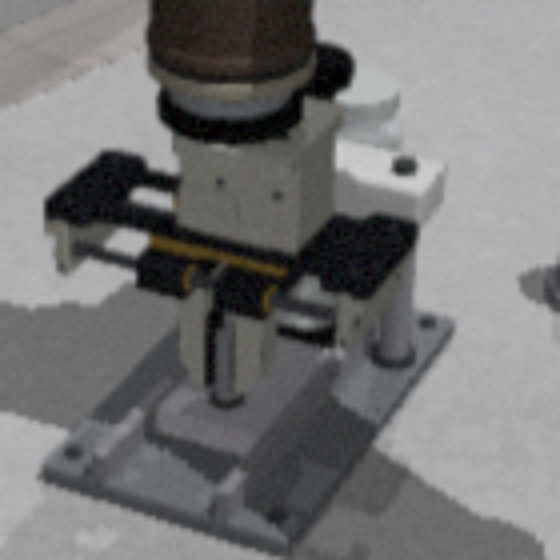

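Emit:
drive_tool([
  [1,-0.54,1.93,0,0],
  [1,-0.1,0.4,0,0],
  [0.8,0,0,0,0],
  [0.7,0,0,0,0],
  [0.4,0,0,0,0],
  [0.4,0,0,0,0],
  [0.4,0,0,0,0],
  [0.4,0,0,20,0],
  [0.4,0,0,35,0],
  [0.4,-5,20,40,0],
  [0.4,-5,20,40,0],
  [0.4,-5,20,40,0],
  [0.4,-5,20,40,0],
  [0.4,0,0,0,0],
  [0.4,0,0,0,0],
])

```text
clock: 14.82
position: [0.4935, 0.0209, 0.2476]
ee_rot: [1.892, 2.502, 0.005]
force: [-0.7, -0.2, -0.0]
width: 0.602
gripper_force: 0.0
```

```bash
python3 - <<'E'
from h import *
import pickle
for i in range(2): d=snap("wrist")
o=observe();t=snap("top");s=snap("side");print(o["clock"],o["position"],o["force"]);pickle.dump((d,o,s,t),open("k.pkl","wb"))
A=d["image"][:280,180:460];A=cv2.resize(A,(560,560))
save("wk.png",cv2.convertScaleAbs(A,alpha=1.3))
print(proj(d,[[.5393,-.155,.198],[.5425,-.156,.198],[.51,-.0514,.075]]))
E
```

```text
14.9167 [0.49203588 0.01880745 0.24465652] [ 0.52576758 -0.83809654 -0.09399376]
[[315.2721287  428.24572714]
 [318.7366486  429.99220634]
 [316.0871097  243.41282238]]
```

View pics/wk.png

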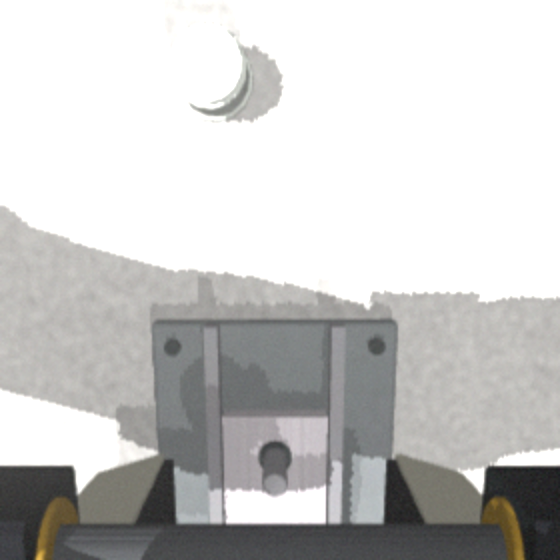

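The wrist view shows the shuttle pushed in with the post base at crop (275,455), full about (317,228), and its lit outer edge at crop row 415. Next I'll put the closed fingers above the knob and measure it.

Emit:
drive_tool([
  [0.6,0,0,20,0],
  [0.8,0,0,38,0],
  [1,4.7,-17.2,0,0],
  [1,9,-33,0,0],
  [1,9,-33,0,0],
  [1,9,-33,0,0],
  [1,9,-33,0,0],
  [1,6.3,-22.3,0,0],
  [1,0,0,0,0],
  [1,0,0,0,0],
  [1,0,0,0,0],
], grip_force=10)

```text
clock: 15.93
position: [0.5388, -0.1514, 0.3019]
ee_rot: [-1.896, -2.502, 0.0]
force: [-0.1, -0.3, 0.1]
width: 0.001
gripper_force: 0.0
```

```bash
python3 - <<'E'
from h import *
import pickle
d0,o0,_,_=pickle.load(open("k.pkl","rb"))
print("post base",onz(d0,(317.5,228),.03))
for i in range(3): d=snap("wrist")
o=observe();print(o["clock"],o["position"],o["force"],o["width"]);pickle.dump((d,o),open("k2.pkl","wb"))
g=cv2.cvtColor(d["image"],cv2.COLOR_RGB2GRAY).astype(int)
print(proj(d,[.539,-.1525,.198]))
print(g[130:240:6,260:380:6])
x0,y0=270,120
c,m=ell(d,(x0,y0,370,225),0,30);print(c.min(0),c.max(0),circ(d,c[c[:,1]<180],.198),circ(d,c,.198))
E
```

```text
post base [ 0.51116461 -0.05059435  0.03      ]
16.0833 [ 0.53910338 -0.15055637  0.30286972] [-0.7116209   0.54166365  0.01453801] 0.00456720059783222
[[317.80765139 197.38961367]]
[[199 112 128 136 135 146 143 124 125 124 124 138 144 146  77  94  79  90
   88  96]
 [198 129 123 138 136 177 203 201 207 206 126 205 162 126  72  95  75  82
   91 107]
 [193 126 128 128 137 176  50  48  43  47  43  38  41  37  68 110  77  78
   91 113]
 [195 133 127 124 132 174  49  47  42 171  99 150  36  39  91 127 102  78
   90 131]
 [201 134  81  82  83 171  42  47  98 113 120 116 123  37  87 104  43  46
   67 133]
 [134 134 137 137 134 135 134 132 132 134 109 108 108 107 107 110 109 108
  106 109]
 [222 222 224 223 222 223 223 218 218 222 221 132 155 151 153 150 154 154
  152 152]
 [223 223 224 223 221 225 223 192  40  42  43  37  34 157 156 152 158 151
  152 131]
 [ 93  81 223 221 222 224 222  42  45  43  39  40  39  33 153 153 154 150
  151  56]
 [ 95  92 224 222 222 222  52  58  45  47  43  40  37  36 129 155 150 153
  155  56]
 [225 224 223 223 223 222  58  54  51  46  39  40  40  37  46 155 15
[... 187 characters left out ...]
 [203 204 202 195 208 201 122  50  47  48  41  40  44  42 198 201 206 204
  199 199]
 [207 213 204 207 201 197 201  73  49  46  44  43  42 201 198 202 197 200
  207 202]
 [199 204 202 199 193 202 208 202 200 146  89 176 198 204 196 196 203 207
  198 201]
 [204 202 200 204 198 203 206 196 198 174 204 173 206 194 192 201 196 202
  202 203]
 [168 173 169 162 162 160 162  71  68  82 110  90  73  72 145 143 167 158
  163 162]
 [ 47  43  40  46  42  40  37  44  38  70 111  86  35  39  38  34  40  42
   40  39]]
[338 177] [338 177] (array([ 0.15444642, -0.03683686]), np.float64(0.8137746358438481), np.float64(1.0)) (array([ 0.15444642, -0.03683686]), np.float64(0.8137746358438481), np.float64(1.0))
```

```bash
python3 - <<'E'
from h import *
import pickle
d,o=pickle.load(open("k2.pkl","rb"))
c,m=ell(d,(286,168,352,219),0,90);print(c.min(0),c.max(0))
for z in(.19,.198):print(z,circ(d,c[c[:,1]<217],z))
print("low half",circ(d,c[(c[:,1]>192)&(c[:,1]<217)],.198))
e=np.array([.268,-.963]);print("from handle",np.array([.511,-.051])+.105*e)
c,m=ell(d,(286,130,352,164),0,60);print(c.min(0),c.max(0),circ(d,c,.034))
E
```

```text
[293 168] [345 218]
0.19 (array([ 0.53966342, -0.15147358]), np.float64(0.04520685296827864), np.float64(1.0))
0.198 (array([ 0.5390955, -0.1493916]), np.float64(0.04386763532652624), np.float64(1.0))
low half (array([ 0.53912021, -0.14975663]), np.float64(0.04366653960226427), np.float64(1.0))
from handle [ 0.53914  -0.152115]
[295 139] [343 156] (array([ 0.53607496, -0.13991017]), np.float64(0.0514573807016676), np.float64(0.07575757575757576))
```

The knob's centre is at about (0.539, -0.1505). That agrees with the handle position plus 105 mm, so the shuttle is fully in. Now I descend.

Emit:
drive_tool([
  [1,0,-0.3,-25,0],
  [1,0,0,-30,0],
  [1,0,0,-25,0],
  [1,0,0,-10,0],
  [1,0,0,-4,0],
  [1,0,0,0,0],
  [1,0,0,0,0],
])

```text
clock: 16.67
position: [0.5401, -0.1519, 0.2104]
ee_rot: [1.895, 2.503, 0.001]
force: [0.4, -0.2, 0.7]
width: 0.002
gripper_force: 0.0
```

Emit:
drive_tool([
  [1,0,0,-3,0],
  [1,0,0,-3,0],
  [1,0,0,-2,0],
  [1,0,0,-2,0],
  [1,0,0,-2,0],
  [1,0,0,-1,0],
  [1,0,0,0,0],
  [1,0,0,0,0],
])

```text
clock: 17.33
position: [0.5394, -0.1522, 0.1963]
ee_rot: [1.897, 2.504, 0.0]
force: [0.0, -1.0, 3.8]
width: 0.003
gripper_force: 2.0
```

Emit:
drive_tool([
  [1,0,0,-1,0],
  [1,0,0,-1,0],
  [1,0,0,-1,0],
  [1,0,0,0,0],
  [1,0,0,0,0],
])

```text
clock: 17.75
position: [0.5394, -0.1522, 0.1931]
ee_rot: [1.897, 2.504, 0.0]
force: [-0.6, 0.1, 4.8]
width: 0.006
gripper_force: 2.1
```

Emit:
drive_tool([
  [1,0,0,-1,0],
  [1,0,0,-1,0],
  [1,0,0,0,0],
  [1,0,0,0,0],
])

```text
clock: 18.08
position: [0.5394, -0.1522, 0.191]
ee_rot: [1.897, 2.504, 0.0]
force: [-0.8, -1.0, 4.4]
width: 0.007
gripper_force: 2.2
```

Emit:
drive_tool([
  [1,0,0,-1,0],
  [1,0,0,-1,0],
  [1,0,0,0,0],
  [1,0,0,0,0],
])

```text
clock: 18.42
position: [0.5394, -0.1522, 0.1895]
ee_rot: [1.897, 2.504, 0.0]
force: [-2.0, -0.5, 8.7]
width: 0.001
gripper_force: 4.3
```

Emit:
drive_tool([
  [1,0,0,-0.5,0],
  [1,0,0,-0.5,0],
  [1,0,0,0,0],
  [1,0,0,0,0],
])

```text
clock: 18.75
position: [0.5394, -0.1522, 0.1887]
ee_rot: [1.897, 2.504, -0.0]
force: [-3.4, -0.1, 11.6]
width: 0.005
gripper_force: 5.8
```

Emit:
drive_tool([
  [1,0,0,-0.5,0],
  [1,0,0,-0.5,0],
  [1,0,0,0,0],
  [1,0,0,0,0],
])

```text
clock: 19.08
position: [0.5394, -0.1522, 0.1878]
ee_rot: [1.897, 2.504, -0.0]
force: [-3.0, -0.3, 13.6]
width: 0.003
gripper_force: 6.1
```

Emit:
drive_tool([
  [1,0,0,-0.5,0],
  [1,0,0,-0.5,0],
  [1,0,0,0,0],
  [1,0,0,0,0],
])

```text
clock: 19.42
position: [0.5394, -0.1522, 0.1868]
ee_rot: [1.897, 2.504, -0.0]
force: [-2.6, -0.6, 11.4]
width: 0.007
gripper_force: 6.1
```

Emit:
drive_tool([
  [1,0,0,-0.5,0],
  [1,0,0,-0.4,0],
  [1,0,0,0,0],
  [1,0,0,0,0],
])

```text
clock: 19.75
position: [0.5394, -0.1522, 0.1859]
ee_rot: [1.896, 2.504, 0.0]
force: [-3.0, -0.6, 13.3]
width: 0.004
gripper_force: 6.2
```

Emit:
drive_tool([
  [1,0,0,-0.4,0],
  [1,0,0,0,0],
  [1,0,0,0,0],
])

```text
clock: 20.0
position: [0.5394, -0.1522, 0.1855]
ee_rot: [1.897, 2.504, -0.0]
force: [-3.0, 1.0, 12.0]
width: 0.005
gripper_force: 6.3
```

Emit:
drive_tool([
  [1,0,0,-0.4,0],
  [1,0,0,0,0],
  [1,0,0,0,0],
])

```text
clock: 20.25
position: [0.5394, -0.1522, 0.1852]
ee_rot: [1.896, 2.504, -0.0]
force: [-3.4, 0.1, 12.8]
width: 0.003
gripper_force: 6.6
```

Emit:
drive_tool([
  [1,0,0,-0.4,0],
  [1,0,0,0,0],
  [1,0,0,0,0],
])

```text
clock: 20.5
position: [0.5394, -0.1522, 0.185]
ee_rot: [1.896, 2.503, -0.0]
force: [-3.8, 0.2, 14.5]
width: 0.008
gripper_force: 7.6
```

Emit:
drive_tool([
  [1,0,0,-0.3,0],
  [1,0,0,0,0],
  [1,0,0,0,0],
])

```text
clock: 20.75
position: [0.5394, -0.1522, 0.1848]
ee_rot: [1.896, 2.503, -0.0]
force: [-5.5, -0.3, 16.7]
width: 0.004
gripper_force: 8.3
```

Emit:
drive_tool([
  [1,0,0,-0.2,0],
  [1,0,0,0,0],
  [1,0,0,0,0],
])

```text
clock: 21.0
position: [0.5394, -0.1522, 0.1847]
ee_rot: [1.896, 2.503, -0.0]
force: [-5.1, -1.0, 17.4]
width: 0.009
gripper_force: 8.8
```

Force is climbing while the position has stalled: about 17.5 N total, of which about 13 N is on the cap. The cap is home, so I'll ease back up.

Emit:
drive_tool([
  [1,0,0,0.5,0],
  [1,0,0,0.5,0],
  [1,0,0,0.5,0],
  [1,0,0,1,0],
  [1,0,0,1,0],
  [1,0,0,1,0],
  [1,0,0,1,0],
  [1,0,0,1,0],
  [1,0,0,1,0],
  [1,0,0,1,0],
  [1,0,0,1,0],
  [1,0,0,1,0],
  [1,0,0,1,0],
  [1,0,0,0.5,0],
  [1,0,0,0.5,0],
  [1,0,0,0.5,0],
  [1,0,0,0.5,0],
  [1,0,0,0,0],
  [1,0,0,0,0],
])

```text
clock: 22.58
position: [0.5393, -0.1522, 0.197]
ee_rot: [1.897, 2.504, 0.0]
force: [0.8, -2.2, 4.5]
width: 0.002
gripper_force: 1.9
```

Emit:
drive_tool([
  [1,0,0,0.5,0],
  [1,0,0,0.5,0],
  [1,0,0,0.5,0],
  [1,0,0,0.5,0],
  [1,0,0,0.5,0],
  [1,0,0,0.5,0],
  [1,0,0,0.5,0],
  [1,0,0,0.5,0],
  [1,0,0,0,0],
  [1,0,0,0,0],
])

```text
clock: 23.42
position: [0.5392, -0.1521, 0.2009]
ee_rot: [-1.897, -2.504, 0.0]
force: [-0.2, 0.1, -0.2]
width: 0.005
gripper_force: 0.0
```

Clear of the knob. I'll retreat up and away, then check.

Emit:
drive_tool([
  [1,0,0,5,0],
  [1,0,0,20,0],
  [1,0,0,30,0],
  [1,0,0,30,0],
  [1,-10,-30,15,0],
  [1,-10,-35,0,0],
  [1,-10,-35,0,0],
  [1,-10,-35,0,0],
  [1,-10,-35,0,0],
  [1,0,0,0,0],
  [1,0,0,0,0],
  [1,0,0,0,0],
])

```text
clock: 24.42
position: [0.4894, -0.3217, 0.3011]
ee_rot: [-1.897, -2.504, -0.001]
force: [-0.0, 0.5, -0.2]
width: 0.006
gripper_force: 0.0
```

```bash
python3 - <<'E'
from h import *
s=snap("side");t=snap("top");o=observe();print(o["clock"],o["position"],o["force"])
A=cv2.resize(s["image"][130:280,260:400],(420,450));B=cv2.resize(t["image"][160:250,270:346],(380,450))
save("end.png",cv2.convertScaleAbs(np.hstack([A,B]),alpha=1.4))
E
```

```text
24.5167 [ 0.48991745 -0.32062791  0.30122236] [0.00972985 0.00673661 0.29718926]
```

View pics/end.png

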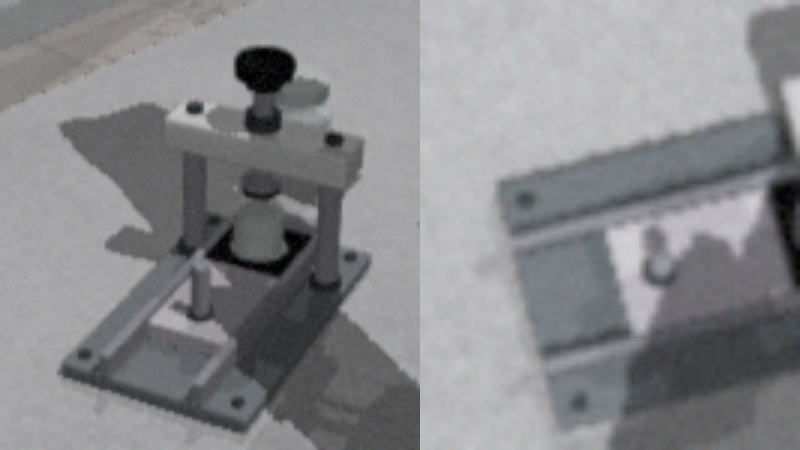

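The cup stands closed under the foot at crop (260,235), with the shuttle in and the plunger up. I'm handing in.

```bash
python3 -c "
from cell import arm; print(arm.sign_off())"
```

```text
the job is handed in; nothing more can be done
None
```

The job is handed in at about 24.5 s: the cup farthest from the base was seated in the nest, the shuttle pushed in to its stop, the cap pressed home at an estimated 13 N on the cap (below the 20 N limit), and the plunger eased back to the top and released; the judge returned no verdict.

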